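Line up the herb jars by height on the cork mats

TASK

Line up the four amber jars by height on the row of cork mats, one to a mat: the shortest on the mat next to the weighing scale, each next one taller, the tallest at the far end from the scale. Stand each jar upright in the middle of its mat and let go of it; they are glass, so set them down gently and do not knock any over.

Things in the scene. Friction and masses are not known exactly. Their poses are not given: they have to be found in the camera images.
- jar_1: the shortest of four closed cylindrical amber glass jars with flat pale metal screw lids and a small blank paper label: 60 mm tall with the lid, 46 mm across (lid and body alike, straight sides), about 100 g (may differ by a third), loose, standing upright on the bench. Origin: centre of its underside; z points up.
- jar_2: the second shortest of four closed cylindrical amber glass jars with flat pale metal screw lids and a small blank paper label: 82 mm tall with the lid, 50 mm across (lid and body alike, straight sides), about 140 g (may differ by a third), loose, standing upright on the bench. Origin: centre of its underside; z points up.
- jar_3: the second tallest of four closed cylindrical amber glass jars with flat pale metal screw lids and a small blank paper label: 104 mm tall with the lid, 54 mm across (lid and body alike, straight sides), about 190 g (may differ by a third), loose, standing upright on the bench. Origin: centre of its underside; z points up.
- jar_4: the tallest of four closed cylindrical amber glass jars with flat pale metal screw lids and a small blank paper label: 126 mm tall with the lid, 58 mm across (lid and body alike, straight sides), about 250 g (may differ by a third), loose, standing upright on the bench. Origin: centre of its underside; z points up.
- mat_a: round cork mat, 70 mm across, 5 mm thick, fixed, at one end of the row. The four like mats lie 90 mm apart (centres) in a straight row along a white-painted plank (360 x 100 x 15 mm, turned up to 9 degrees). Origin: centre of its underside, 15 mm above the bench; its top is 20 mm above the bench. x across the row, away from the robot; y along the row, z up.
- mat_b: round cork mat, 70 mm across, 5 mm thick, fixed, second in the row, next to mat_a. The four like mats lie 90 mm apart (centres) in a straight row along a white-painted plank (360 x 100 x 15 mm, turned up to 9 degrees). Origin: centre of its underside, 15 mm above the bench; its top is 20 mm above the bench. x across the row, away from the robot; y along the row, z up.
- mat_c: round cork mat, 70 mm across, 5 mm thick, fixed, third in the row, between mat_b and mat_d. The four like mats lie 90 mm apart (centres) in a straight row along a white-painted plank (360 x 100 x 15 mm, turned up to 9 degrees). Origin: centre of its underside, 15 mm above the bench; its top is 20 mm above the bench. x across the row, away from the robot; y along the row, z up.
- mat_d: round cork mat, 70 mm across, 5 mm thick, fixed, at the other end of the row. The four like mats lie 90 mm apart (centres) in a straight row along a white-painted plank (360 x 100 x 15 mm, turned up to 9 degrees). Origin: centre of its underside, 15 mm above the bench; its top is 20 mm above the bench. x across the row, away from the robot; y along the row, z up.
- scale: flat white weighing scale with a steel pan and a small dark display, 90 mm (across the row) x 100 mm (along the row) x 22 mm high, fixed, on the bench 110 mm (centre to centre) beyond one end mat of the row (left or right); beyond the other end stands a low steel bowl (100 mm across, 40 mm high). Origin: centre of its underside.

How it is judged:
By the outcome, as a careful person would: the job done as asked, in the order asked, and still so for the second after the job is handed in, with the robot touching nothing.
It also fails if it takes over 102 s, if anything falls off the work surface, if the arm or the gripper's body presses on something with over 40 N, if the wrist force passes 120 N, or if a joint passes its speed limit or range.

ROBOT

A 6-joint arm with a two-finger parallel gripper is mounted at the origin on the work surface. World frame = base frame: x ahead of the robot, y to its left, z up, the work surface at z = 0. Lengths are in m, angles in rad, forces in N, time in s.
With the tool pointing down it reaches from about 0.375 to 0.925 m from the base axis. Payload 5.7 kg.
Tool frame: the origin (TCP) lies at the very end of the fingers, on their centre line; the grasp point (between the pads) lies 19 mm behind it; y points along the fingers, z is the direction in which the jaws open and shut, and the axes are right-handed (so a half turn about y gives the same grasp; the last joint's range is limited). The gripper opens to 85 mm and grips with 20 to 120 N. Pads are 22 mm wide; open, the fingers measure 114 mm over their backs; the gripper's body (76 mm by 85 mm) begins 54 mm behind the grasp point. The pads swing forward as they close: fully open they stand 13 mm farther back than shut.
Start: joints at [1.017, 0.359, 1.51, -0, 1.272, -0.115], TCP at [0.255, 0.543, 0.231] pointing down, gripper open.
Joint ranges: [-2.97, 2.97], [-1.01, 2.36], [0.21, 2.38], [-0.96, 4.11], [0.2, 2.71], [-2.98, 2.98]. Speed limits (rad/s): [2.39, 2.39, 3.14, 3.14, 3.14, 3.14].

INTERFACE

Orientations are given as a 3x3 rotation matrix whose columns are the frame's x, y, z axes.
In Python, from station import env gives the robot as it stands. The module is installed in compiled form; this text tells all that it offers.
- The arm moves only by the tool apply_moves, never from a script. Its argument "series" is a list of rows, each an object with "delta_pos": the shift along the world's x, y, z in cm, a list of three; "angular": the turn, a rotation vector about the world's x, y, z in rad, a list of three. In form: [{"delta_pos": [dx, dy, dz], "angular": [wx, wy, wz]}, ...]. A call has 1 to 12 rows; each row shifts and turns the commanded pose from where the row before left it; what a row does not reach is not made up. A row lasts 1/10 s, in which the tool goes at most 50 mm and 8.59 degrees, less where a joint would pass 70% of its speed; a pose out of reach is approached as far as the arm can. A call with a gripper value outside its range is refused whole. "jaw" is the finger opening in cm, from 0 to 8.54, set as the call begins (left out, the last holds). The fingers move at their own pace and stop on an object; "grip_force" is the grip in N (left out, the last holds). Time passes only in rows, so rows that do not move let the fingers close. It gives the time, the measured TCP pose, the force and the opening at its end, in the units of the state.
- env.read_state(): the state, without advancing time (a new reading comes with each control period).
- env.snapshot(name): name is "side" or "top" or "wrist"; returns a dict with "color" (400x640x3 uint8, red, green, blue), "depth" (400x640 float32, m along the optical axis (not along the pixel's ray), 0 where there is no reading), "vfov" (degrees; the focal length in pixels is half the picture's height over the tangent of half this angle, whatever the lens; pixels are square), "cx", "cy" (the principal point, pixels), "extrinsics" (4x4, takes a point from camera to world coordinates). Camera axes: x right, y up, looking along -z (the intrinsics and any distortion apply to the point x, -y, -z); pixel columns grow to the right and rows downward; lengths in m; the calibration is good to about 2 mm. A picture is of the moment at which its call begins.
- env.hand_in(): hands the job in, once; it reports no verdict.
The state is a dict: "time_s": time; "qpos": joint angles; "joint_vel": joint speeds; "joint_efforts": joint torques, N m; "tcp_pos": TCP position; "ee_rot": TCP orientation; "ft_force": force on the tool from outside, world axes, zero at the start; "torque": the same for the moment, N m; "grip_width": finger opening in m.
Only numpy, scipy, OpenCV 4.12 (cv2) and the standard library are available. Lean on these libraries where they do the work, as an engineer would, in place of code of your own. Each camera call takes 0.05 s, during which the arm holds its last target.

## Working session

There is one attempt and no reset: what is moved stays moved. The work goes in short steps, Python scripts to look and compute and a tool call to move; the robot and the scene stay as the last step left them, time stands still between calls to the robot, and variables do not carry over. Pictures are saved under pics/ and viewed, and the job is handed in when it is done.

Besides the shell and the picture viewer there is one more tool, called after "Request:" by a JSON object that holds its "fn" and its "kwargs", one argument or row to a line. apply_moves: Moves the arm, as the interface text tells. Its arguments: {"type":"object","properties":{"series":{"type":"array","items":{"type":"object","properties":{"delta_pos":{"type":"array","items":{"type":"number"}},"angular":{"type":"array","items":{"type":"number"}}}}},"jaw":{"type":"number"},"grip_force":{"type":"number"}},"required":["series"]}

```bash
mkdir -p pics; cat > h.py <<'E'
import numpy as np, cv2
from station import env
def snap(n,save):
    s=env.snapshot(n); cv2.imwrite(f'pics/{save}.png',cv2.cvtColor(s['color'],cv2.COLOR_RGB2BGR))
    np.savez(f'{save}.npz',**{k:s[k] for k in s if isinstance(s[k],(np.ndarray,float,int))}); return s
def f(s): return 200/np.tan(np.radians(s['vfov'])/2)
def ray(s,u,v):
    F=f(s); E=np.array(s['extrinsics']); d=np.array([(u-s['cx'])/F,-(v-s['cy'])/F,-1.0]); return E[:3,3],E[:3,:3]@d
def onz(s,u,v,z):
    o,d=ray(s,u,v); return o+d*(z-o[2])/d[2]
def dep(s,u,v):
    o,d=ray(s,u,v); return o+d*s['depth'][int(round(v)),int(round(u))]
E
python3 - <<'E'
from h import *
for n in ('top','side','wrist'):
    s=snap(n,n+'0'); print(n,s.keys(),s['vfov'],s['cx'],s['cy'],np.round(s['extrinsics'],3).tolist())
st=env.read_state(); print({k:np.round(v,3).tolist() for k,v in st.items()})
E
```

```text
top dict_keys(['color', 'depth', 'vfov', 'cx', 'cy', 'extrinsics']) 46.35047024601978 310.7617621989243 196.27025883388436 [[0.015, 0.997, -0.076, 0.445], [-1.0, 0.015, 0.003, 0.022], [0.004, 0.075, 0.997, 1.207], [0.0, 0.0, 0.0, 1.0]]
side dict_keys(['color', 'depth', 'vfov', 'cx', 'cy', 'extrinsics']) 46.3985331787784 312.0998434105634 195.95630093533956 [[0.943, 0.173, -0.285, 0.229], [-0.333, 0.482, -0.811, -0.826], [-0.003, 0.859, 0.512, 0.563], [0.0, 0.0, 0.0, 1.0]]
wrist dict_keys(['color', 'depth', 'vfov', 'cx', 'cy', 'extrinsics']) 69.39152949498843 321.91160305493406 197.16718756515021 [[0.425, -0.86, -0.283, 0.182], [0.905, 0.403, 0.136, 0.577], [-0.002, -0.314, 0.949, 0.372], [0.0, 0.0, 0.0, 1.0]]
{'time_s': 0.15, 'qpos': [1.017, 0.359, 1.511, -0.0, 1.273, -0.115], 'joint_vel': [-0.001, -0.002, -0.003, 0.003, 0.0, 0.002], 'joint_efforts': [0.0, -52.803, -27.893, -0.0, 0.008, -0.0], 'tcp_pos': [0.255, 0.543, 0.231], 'ee_rot': [[0.905, -0.001, 0.425], [-0.425, -0.001, 0.905], [-0.0, -1.0, -0.001]], 'ft_force': [-0.24, -0.802, -0.201], 'torque': [0.032, 0.025, 0.022], 'grip_width': 0.085}
```

View pics/top0.png

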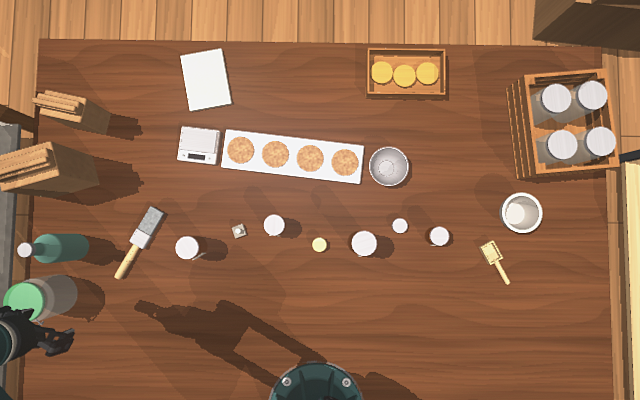

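View pics/side0.png

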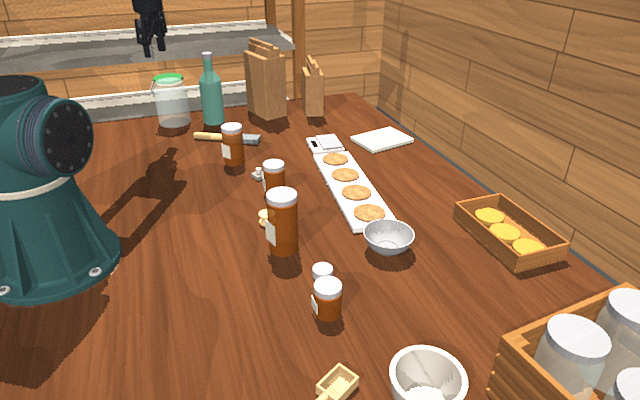

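View pics/wrist0.png

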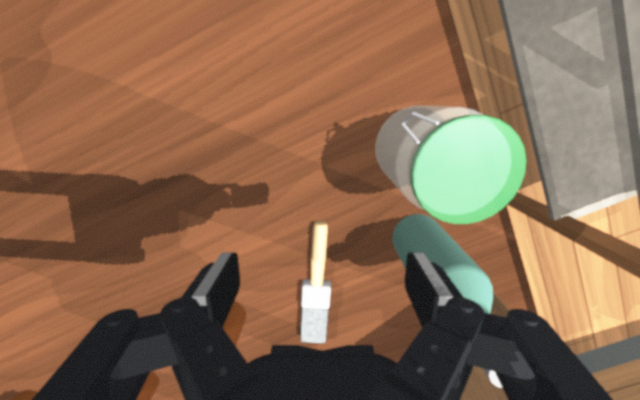

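The top view shows the scale at (198,145), the mats from (240,150) to (345,162), the bowl at (389,166), and five white lids at (187,247), (274,225), (364,243), (400,226) and (439,236). One of the lids is an extra. I'll measure them next.

```bash
python3 - <<'E'
from h import *
class D(dict): pass
t={k:v for k,v in np.load('top0.npz').items()}; sd={k:v for k,v in np.load('side0.npz').items()}
im=t['color']; hsv=cv2.cvtColor(im,cv2.COLOR_RGB2HSV)
m=((hsv[...,1]<60)&(hsv[...,2]>150)).astype(np.uint8)
n,l,st,c=cv2.connectedComponentsWithStats(m)
for i in range(1,n):
    if st[i,4]>60 and 170<c[i][0]<460 and 120<c[i][1]<260:
        u,v=c[i]; p=dep(t,u,v); F=f(t)
        print('w',np.round(c[i],1),st[i,2:],'dep',np.round(p,3),'diam',round(2*np.sqrt(st[i,4]/np.pi)*t['depth'][int(v),int(u)]/F*1000,1))
# mats: hue orange, sat
m=((hsv[...,0]>5)&(hsv[...,0]<22)&(hsv[...,1]>60)&(hsv[...,2]>170)).astype(np.uint8)
m=cv2.morphologyEx(m,cv2.MORPH_CLOSE,np.ones((3,3)))
n,l,st,c=cv2.connectedComponentsWithStats(m)
for i in range(1,n):
    if st[i,4]>60 and 170<c[i][0]<460 and 120<c[i][1]<260:
        print('m',np.round(c[i],1),st[i,2:],'dep',np.round(dep(t,*c[i]),3),'onz',np.round(onz(t,*c[i],.02),3))
E
python3 -c "
import cv2
a=cv2.imread('pics/side0.png')[100:360,180:460];cv2.imwrite('pics/sidez.png',cv2.resize(a,None,fx=2.3,fy=2.3,interpolation=3))
a=cv2.imread('pics/top0.png')[110:280,160:460];cv2.imwrite('pics/topz.png',cv2.resize(a,None,fx=2.6,fy=2.6,interpolation=3))"
```

```text
w [198.3 144.2] [  43   39 1266] dep [0.664 0.308 0.024] diam 102.7
w [292.4 156.3] [ 143   55 3222] dep [0.638 0.067 0.016] diam 164.8
w [389.6 166.2] [  40   39 1116] dep [ 0.617 -0.184  0.007] diam 97.8
w [273.6 224.6] [ 21  22 351] dep [0.461 0.107 0.08 ] diam 50.8
w [399.6 225.2] [ 16  15 183] dep [ 0.465 -0.208  0.018] diam 38.8
w [238.1 230.7] [ 14  14 117] dep [0.445 0.2   0.025] diam 30.7
w [439.1 235.9] [ 19  20 292] dep [ 0.439 -0.297  0.06 ] diam 47.4
w [363.7 243.1] [ 26  26 512] dep [ 0.421 -0.105  0.124] diam 58.9
w [186.5 247.2] [ 24  23 428] dep [0.404 0.309 0.103] diam 54.7
w [318.9 244.1] [ 13  13 127] dep [ 0.414 -0.004  0.021] diam 32.0
m [240.2 149.6] [ 27  26 554] dep [0.652 0.2   0.024] onz [0.652 0.201 0.02 ]
m [275.  153.6] [ 27  26 556] dep [0.644 0.112 0.017] onz [0.643 0.112 0.02 ]
m [309.6 157.7] [ 27  26 553] dep [0.634 0.023 0.017] onz [0.634 0.023 0.02 ]
m [344.5 161.9] [ 27  27 556] dep [ 0.624 -0.066  0.023] onz [ 0.624 -0.067  0.02 ]
```

View pics/sidez.png

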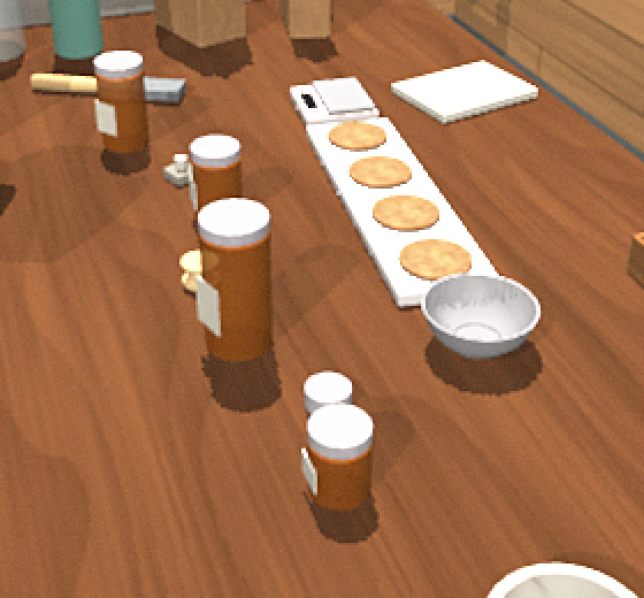

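View pics/topz.png

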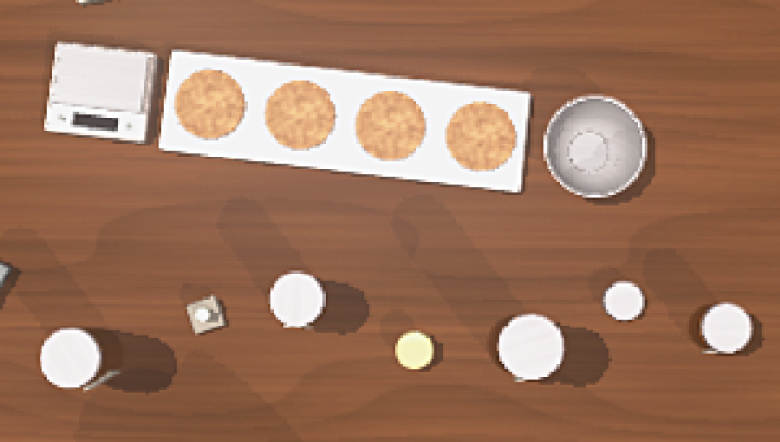

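```bash
cat > tri.py <<'E'
from h import *
def tri(s1,p1,s2,p2):
    o1,d1=ray(s1,*p1);o2,d2=ray(s2,*p2)
    A=np.stack([d1,-d2],1); k=np.linalg.lstsq(A,o2-o1,rcond=None)[0]
    a=o1+k[0]*d1;b=o2+k[1]*d2; return (a+b)/2,np.linalg.norm(a-b)
def cont(m,box):
    x0,y0,x1,y1=box; out=[]
    for c in cv2.findContours(m,cv2.RETR_EXTERNAL,cv2.CHAIN_APPROX_NONE)[0]:
        if cv2.contourArea(c)<100: continue
        M=cv2.moments(c);u,v=M['m10']/M['m00'],M['m01']/M['m00']
        if x0<u<x1 and y0<v<y1: out.append((u,v,cv2.contourArea(c),cv2.boundingRect(c)))
    return out
E
python3 - <<'E'
from tri import *
sd=dict(np.load('side0.npz').items()); t=dict(np.load('top0.npz').items())
hsv=cv2.cvtColor(sd['color'],cv2.COLOR_RGB2HSV)
# lid tops brighter than lid sides
for th in (225,):
  m=((hsv[...,1]<40)&(hsv[...,2]>th)).astype(np.uint8)
  for c in cont(m,(200,110,360,320)): print('lid',np.round(c[:3],1),c[3])
m=((hsv[...,0]>5)&(hsv[...,0]<22)&(hsv[...,1]>60)&(hsv[...,2]>185)).astype(np.uint8)
m=cv2.morphologyEx(m,cv2.MORPH_CLOSE,np.ones((3,3)))
ms=sorted(cont(m,(310,140,400,225)),key=lambda c:c[1])
mt=[(240.2,149.6),(275,153.6),(309.6,157.7),(344.5,161.9)]
for a,b in zip(mt,ms): print('mat',np.round(b[:2],1),[np.round(x,4) for x in tri(t,a,sd,b[:2])], np.round(onz(sd,*b[:2],.02),3))
o=sd['depth']; 
for j,(u,v) in {'4':(282,196),'1':(328,287),'2':(273.5,165),'3':(231.5,128)}.items(): print(j,sd['color'][int(v)-9:int(v)+12:2,int(u)].min(1),np.round(dep(sd,u,v),3))
E
```

```text
lid [325.8 279.3 602.5] (312, 262, 30, 33)
lid [281.2 194.  361.5] (266, 186, 31, 17)
lid [272.9 163.3 149. ] (263, 159, 21, 10)
lid [ 350.4  185.2 3457.5] (306, 134, 109, 115)
lid [231.  125.9 118. ] (221, 122, 21, 9)
mat [334.8 158.3] [array([0.6534, 0.2014, 0.0173]), np.float64(0.0014)] [0.652 0.196 0.02 ]
mat [344.7 174.1] [array([0.6442, 0.1119, 0.0166]), np.float64(0.0009)] [0.642 0.106 0.02 ]
mat [355.9 191.9] [array([0.6349, 0.0228, 0.0164]), np.float64(0.0007)] [0.633 0.017 0.02 ]
mat [368.8 212. ] [array([ 0.6251, -0.067 ,  0.0173]), np.float64(0.0005)] [ 0.623 -0.071  0.02 ]
4 [255 253 252 253 253 253 253 252 169 184 104] [ 0.421 -0.113  0.124]
1 [253 253 252 253 253 253 254 254 254 174 174] [ 0.439 -0.303  0.059]
2 [ 52 131 255 252 253 253 244 181 152  27  32] [0.461 0.097 0.081]
3 [ 53  22 255 252 252 255 166 170  59  52  40] [0.404 0.291 0.103]
```

```bash
python3 - <<'E'
from tri import *
sd=dict(np.load('side0.npz').items()); t=dict(np.load('top0.npz').items())
T={'4':(363.7,243.1),'1':(439.1,235.9),'2':(273.6,224.6),'3':(186.5,247.2)}
S={'4':(281.2,194),'1':(327.5,288),'2':(272.9,163.3),'3':(231,126)}
H={'1':.06,'2':.082,'3':.104,'4':.126}
for k in T: print(k,[np.round(x,4) for x in tri(t,T[k],sd,S[k])],np.round(onz(t,*T[k],H[k]),4))
E
```

```text
4 [array([ 0.4211, -0.1051,  0.1241]), np.float64(0.0014)] [ 0.4205 -0.1047  0.126 ]
1 [array([ 0.4396, -0.2991,  0.0532]), np.float64(0.0009)] [ 0.4392 -0.297   0.06  ]
2 [array([0.4613, 0.1069, 0.0801]), np.float64(0.0013)] [0.4606 0.1069 0.082 ]
3 [array([0.4053, 0.3088, 0.1016]), np.float64(0.0018)] [0.4044 0.3084 0.104 ]
```

Request:
{"fn": "apply_moves", "kwargs": {
  "series": [
    {"delta_pos": [1.5,-2.3,0],"angular": [0,0,0]},
    {"delta_pos": [1.5,-2.3,0],"angular": [0,0,-0.112]},
    {"delta_pos": [1.5,-2.3,0],"angular": [0,0,-0.112]},
    {"delta_pos": [1.5,-2.3,0],"angular": [0,0,-0.112]},
    {"delta_pos": [1.5,-2.3,0],"angular": [0,0,-0.112]},
    {"delta_pos": [1.5,-2.3,0],"angular": [0,0,-0.112]},
    {"delta_pos": [1.5,-2.3,0],"angular": [0,0,-0.112]},
    {"delta_pos": [1.5,-2.3,0],"angular": [0,0,-0.112]},
    {"delta_pos": [1.5,-2.3,0],"angular": [0,0,-0.112]},
    {"delta_pos": [1.4,-2.7,0],"angular": [0,0,-0.112]},
    {"delta_pos": [0,0,0],"angular": [0,0,-0.112]},
    {"delta_pos": [0,0,0],"angular": [0,0,-0.112]}
  ],
  "jaw": 8.54,
  "grip_force": 30
}}

```text
time_s: 1.35
tcp_pos: [0.4042, 0.3081, 0.2311]
ee_rot: [[-0.106, -0.001, 0.994], [-0.994, -0.0, -0.106], [0.0, -1.0, -0.001]]
ft_force: [1.1, 1.0, 0.4]
grip_width: 0.0854
```

```bash
python3 - <<'E'
from h import *
s=snap('wrist','w1'); st=env.read_state(); print(st['tcp_pos'])
hsv=cv2.cvtColor(s['color'],cv2.COLOR_RGB2HSV)
m=((hsv[...,1]<40)&(hsv[...,2]>200)).astype(np.uint8)
n,l,q,c=cv2.connectedComponentsWithStats(m)
for i in range(1,n):
    if q[i,4]>1000: print(c[i],q[i],np.round(onz(s,*c[i],.104),4))
E
```

```text
[0.4040116  0.30845563 0.23105832]
[325.78538462  37.59923077] [ 305   14   43   48 1300] [0.4216 0.4375 0.104 ]
[535.75009597 140.67428023] [ 490  102   89   81 5210] [0.6049 0.333  0.104 ]
[624.5136742  150.97225525] [ 609  105   31   92 2523] [0.688  0.3146 0.104 ]
[322.47781264 185.28103989] [ 296  160   54   52 2231] [0.4054 0.3115 0.104 ]
[506.94470339 247.66228814] [ 463  193   95  124 4720] [0.5889 0.2241 0.104 ]
```

View pics/w1.png

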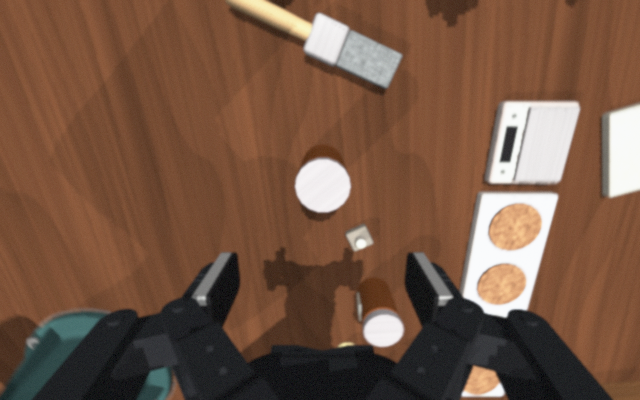

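The wrist view shows the jar_3 lid at (322,185), between the open fingers. It agrees with the top view to 3 mm, so I'll descend.

Request:
{"fn": "apply_moves", "kwargs": {
  "series": [
    {"delta_pos": [0.05,0.15,-2],"angular": [0,0,0]},
    {"delta_pos": [0,0,-2.5],"angular": [0,0,0]},
    {"delta_pos": [0,0,-2.5],"angular": [0,0,0]},
    {"delta_pos": [0,0,-2.5],"angular": [0,0,0]},
    {"delta_pos": [0,0,-2.5],"angular": [0,0,0]},
    {"delta_pos": [0,0,-2],"angular": [0,0,0]},
    {"delta_pos": [0,0,-2],"angular": [0,0,0]},
    {"delta_pos": [0,0,-1.2],"angular": [0,0,0]},
    {"delta_pos": [0,0,-0.7],"angular": [0,0,0]},
    {"delta_pos": [0,0,0],"angular": [0,0,0]}
  ]
}}

```text
time_s: 2.4
tcp_pos: [0.404, 0.3104, 0.0517]
ee_rot: [[-0.099, -0.001, 0.995], [-0.995, -0.001, -0.099], [0.001, -1.0, -0.001]]
ft_force: [0.1, -0.1, 0.1]
grip_width: 0.0854
```

Request:
{"fn": "apply_moves", "kwargs": {
  "series": [
    {"delta_pos": [0,0,0],"angular": [0,0,0]},
    {"delta_pos": [0,0,0],"angular": [0,0,0]},
    {"delta_pos": [0,0,0],"angular": [0,0,0]},
    {"delta_pos": [0,0,0],"angular": [0,0,0]},
    {"delta_pos": [0,0,0],"angular": [0,0,0]},
    {"delta_pos": [0,0,0],"angular": [0,0,0]},
    {"delta_pos": [0,0,0],"angular": [0,0,0]},
    {"delta_pos": [0,0,0],"angular": [0,0,0]}
  ],
  "jaw": 4.6,
  "grip_force": 30
}}

```text
time_s: 3.2
tcp_pos: [0.4051, 0.311, 0.0533]
ee_rot: [[-0.1, 0.001, 0.995], [-0.995, 0.001, -0.1], [-0.001, -1.0, 0.001]]
ft_force: [-0.2, -0.6, 6.5]
grip_width: 0.0532
```

Request:
{"fn": "apply_moves", "kwargs": {
  "series": [
    {"delta_pos": [0,0,0.5],"angular": [0,0,0]},
    {"delta_pos": [0,0,1.5],"angular": [0,0,0]},
    {"delta_pos": [0,0,2],"angular": [0,0,0]},
    {"delta_pos": [0,0,2],"angular": [0,0,0]},
    {"delta_pos": [0,0,2],"angular": [0,0,0]},
    {"delta_pos": [0,0,1.5],"angular": [0,0,0]},
    {"delta_pos": [0,0,0.5],"angular": [0,0,0]},
    {"delta_pos": [0,0,0],"angular": [0,0,0]}
  ]
}}

```text
time_s: 4.0
tcp_pos: [0.4047, 0.3108, 0.1529]
ee_rot: [[-0.1, 0.001, 0.995], [-0.995, 0.001, -0.1], [-0.001, -1.0, 0.001]]
ft_force: [0.1, -0.4, -1.7]
grip_width: 0.0531
```

```bash
python3 - <<'E'
from h import *
s=snap('side','s2');st=env.read_state();print(st['tcp_pos'],st['ft_force'],st['grip_width'])
E
```

```text
[0.40418731 0.31051187 0.15214908] [-1.07337731  0.13262837 -2.64170959] 0.05328624428427065
```

View pics/s2.png

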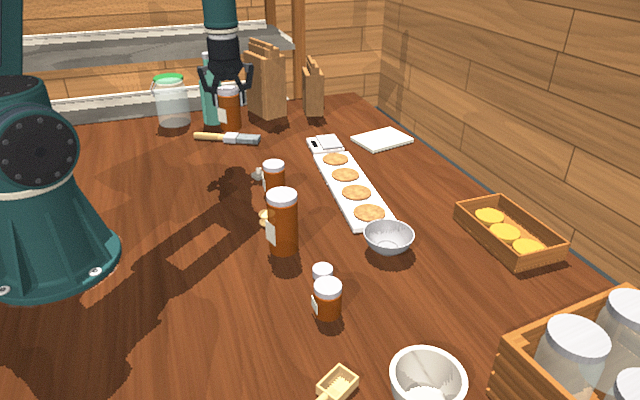

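jar_3 is held upright off the bench; its lid is at about (230,90). I'll carry it to the third mat from the scale.

Request:
{"fn": "apply_moves", "kwargs": {
  "series": [
    {"delta_pos": [0.85,-1.06,0]},
    {"delta_pos": [1.7,-2.11,0]},
    {"delta_pos": [2.56,-3.17,0]},
    {"delta_pos": [2.56,-3.17,0]},
    {"delta_pos": [2.56,-3.17,0]},
    {"delta_pos": [2.56,-3.17,0]},
    {"delta_pos": [2.56,-3.17,0]},
    {"delta_pos": [2.56,-3.17,0]},
    {"delta_pos": [2.56,-3.17,0]},
    {"delta_pos": [1.7,-2.11,0]},
    {"delta_pos": [0.85,-1.06,0]},
    {"delta_pos": [0,0,0]}
  ]
}}

```text
invalid input
```

```bash
python3 - <<'E'
from h import *
s=snap('top','t3');st=env.read_state();print(st['tcp_pos'],st['ft_force'],st['grip_width'],st['qpos'])
snap('side','s3');s=snap('wrist','w3')
E
```

```text
[0.40385106 0.31028819 0.15164269] [ 0.64109846  0.1839753  -2.51204536] 0.053100088707315404 [5.19394975e-01 3.22264062e-01 1.79695228e+00 4.33015758e-05
 1.02360594e+00 6.19360304e-01]
```

View pics/s3.png

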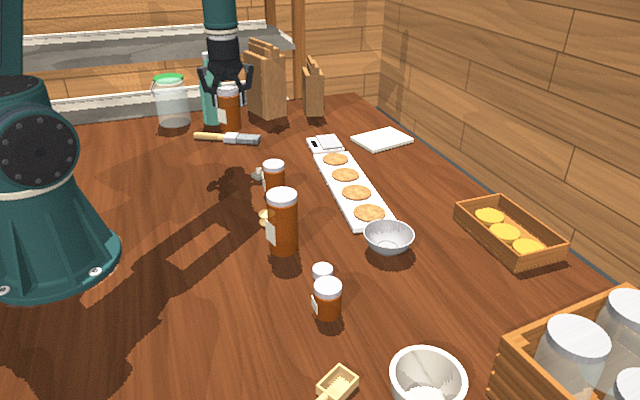

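View pics/w3.png

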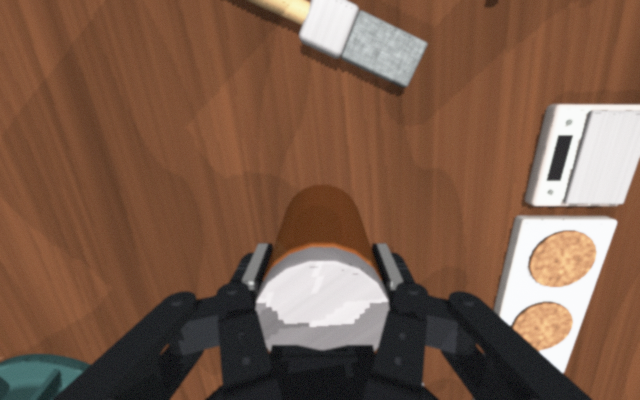

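Both keys are required in every row. Nothing moved; jar_3 is still in the grip, its lid showing at (320,295) in the wrist view.

Request:
{"fn": "apply_moves", "kwargs": {
  "series": [
    {"delta_pos": [0.85,-1.06,0],"angular": [0,0,0]},
    {"delta_pos": [1.7,-2.11,0],"angular": [0,0,0]},
    {"delta_pos": [2.56,-3.17,0],"angular": [0,0,0]},
    {"delta_pos": [2.56,-3.17,0],"angular": [0,0,0]},
    {"delta_pos": [2.56,-3.17,0],"angular": [0,0,0]},
    {"delta_pos": [2.56,-3.17,0],"angular": [0,0,0]},
    {"delta_pos": [2.56,-3.17,0],"angular": [0,0,0]},
    {"delta_pos": [2.56,-3.17,0],"angular": [0,0,0]},
    {"delta_pos": [2.56,-3.17,0],"angular": [0,0,0]},
    {"delta_pos": [1.7,-2.11,0],"angular": [0,0,0]},
    {"delta_pos": [0.85,-1.06,0],"angular": [0,0,0]},
    {"delta_pos": [0,0,0],"angular": [0,0,0]}
  ]
}}

```text
time_s: 5.4
tcp_pos: [0.6353, 0.0235, 0.1516]
ee_rot: [[-0.102, -0.0, 0.995], [-0.995, -0.0, -0.102], [0.0, -1.0, -0.0]]
ft_force: [-0.1, 0.3, -2.2]
grip_width: 0.0531
```

```bash
python3 - <<'E'
from h import *
st=env.read_state();print(st['tcp_pos'],st['ft_force'],st['grip_width'])
s=snap('wrist','w3b')
E
```

```text
[0.63532795 0.0234738  0.15157366] [-0.08753352  0.34608266 -2.22067835] 0.053064981748369114
```

View pics/w3b.png

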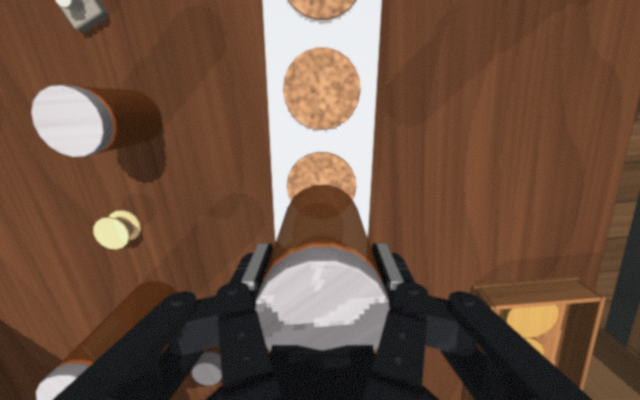

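jar_3 is above the third mat, aligned with the row (mats at (322,88) and (322,180)). I'll lower it.

Request:
{"fn": "apply_moves", "kwargs": {
  "series": [
    {"delta_pos": [-0.08,0.15,-0.5],"angular": [0,0,0]},
    {"delta_pos": [0,0,-1.2],"angular": [0,0,0]},
    {"delta_pos": [0,0,-1.5],"angular": [0,0,0]},
    {"delta_pos": [0,0,-1.5],"angular": [0,0,0]},
    {"delta_pos": [0,0,-1.2],"angular": [0,0,0]},
    {"delta_pos": [0,0,-0.8],"angular": [0,0,0]},
    {"delta_pos": [0,0,-0.5],"angular": [0,0,0]},
    {"delta_pos": [0,0,-0.2],"angular": [0,0,0]},
    {"delta_pos": [0,0,-0.1],"angular": [0,0,0]},
    {"delta_pos": [0,0,0],"angular": [0,0,0]},
    {"delta_pos": [0,0,0],"angular": [0,0,0]}
  ]
}}

```text
time_s: 6.55
tcp_pos: [0.6342, 0.0267, 0.0778]
ee_rot: [[-0.1, 0.001, 0.995], [-0.995, -0.0, -0.1], [-0.0, -1.0, 0.001]]
ft_force: [0.4, 0.1, -2.1]
grip_width: 0.0534
```

Request:
{"fn": "apply_moves", "kwargs": {
  "series": [
    {"delta_pos": [0,-0.15,-0.1],"angular": [0,0,0]},
    {"delta_pos": [0,0,-0.1],"angular": [0,0,0]},
    {"delta_pos": [0,0,-0.1],"angular": [0,0,0]},
    {"delta_pos": [0,0,-0.05],"angular": [0,0,0]},
    {"delta_pos": [0,0,-0.05],"angular": [0,0,0]},
    {"delta_pos": [0,0,0],"angular": [0,0,0]},
    {"delta_pos": [0,0,0],"angular": [0,0,0]}
  ]
}}

```text
time_s: 7.25
tcp_pos: [0.6337, 0.0253, 0.0734]
ee_rot: [[-0.1, -0.0, 0.995], [-0.995, -0.0, -0.1], [0.0, -1.0, -0.0]]
ft_force: [-1.8, -0.6, 0.4]
grip_width: 0.0531
```

Request:
{"fn": "apply_moves", "kwargs": {
  "series": [
    {"delta_pos": [0,0,-0.03],"angular": [0,0,0]},
    {"delta_pos": [0,0,0],"angular": [0,0,0]}
  ]
}}

```text
time_s: 7.45
tcp_pos: [0.6337, 0.0253, 0.0734]
ee_rot: [[-0.1, -0.0, 0.995], [-0.995, -0.0, -0.1], [0.0, -1.0, -0.0]]
ft_force: [-3.0, -1.4, 4.2]
grip_width: 0.0531
```

Request:
{"fn": "apply_moves", "kwargs": {
  "series": [
    {"delta_pos": [0,0,0],"angular": [0,0,0]},
    {"delta_pos": [0,0,0],"angular": [0,0,0]},
    {"delta_pos": [0,0,0],"angular": [0,0,0]},
    {"delta_pos": [0,0,0],"angular": [0,0,0]},
    {"delta_pos": [0,0,0],"angular": [0,0,0]},
    {"delta_pos": [0,0,0],"angular": [0,0,0]}
  ],
  "jaw": 8.54
}}

```text
time_s: 8.05
tcp_pos: [0.6339, 0.0253, 0.0729]
ee_rot: [[-0.1, -0.0, 0.995], [-0.995, 0.0, -0.1], [-0.0, -1.0, -0.0]]
ft_force: [-0.0, -0.1, 0.7]
grip_width: 0.0855
```

Request:
{"fn": "apply_moves", "kwargs": {
  "series": [
    {"delta_pos": [0,0,1],"angular": [0,0,0]},
    {"delta_pos": [0,0,2],"angular": [0,0,0]},
    {"delta_pos": [0,0,3],"angular": [0,0,0]},
    {"delta_pos": [0,0,3],"angular": [0,0,0]},
    {"delta_pos": [0,0,3],"angular": [0,0,0]},
    {"delta_pos": [0,0,2],"angular": [0,0,0]},
    {"delta_pos": [0,0,0],"angular": [0,0,0]}
  ]
}}

```text
time_s: 8.75
tcp_pos: [0.6362, 0.0252, 0.2174]
ee_rot: [[-0.1, 0.007, 0.995], [-0.995, -0.0, -0.1], [-0.0, -1.0, 0.007]]
ft_force: [0.5, -0.9, 0.0]
grip_width: 0.0854
```

Request:
{"fn": "apply_moves", "kwargs": {
  "series": [
    {"delta_pos": [-1.35,-0.81,0],"angular": [0,0,0]},
    {"delta_pos": [-2.7,-1.62,0],"angular": [0,0,0]},
    {"delta_pos": [-3.37,-2.03,0],"angular": [0,0,0]},
    {"delta_pos": [-3.37,-2.03,0],"angular": [0,0,0]},
    {"delta_pos": [-3.37,-2.03,0],"angular": [0,0,0]},
    {"delta_pos": [-3.37,-2.03,0],"angular": [0,0,0]},
    {"delta_pos": [-2.7,-1.62,0],"angular": [0,0,0]},
    {"delta_pos": [-1.35,-0.81,0],"angular": [0,0,0]},
    {"delta_pos": [0,0,0],"angular": [0,0,0]},
    {"delta_pos": [0,0,0],"angular": [0,0,0]}
  ]
}}

```text
time_s: 9.75
tcp_pos: [0.4189, -0.1045, 0.2131]
ee_rot: [[-0.101, 0.001, 0.995], [-0.995, 0.0, -0.101], [-0.0, -1.0, 0.001]]
ft_force: [-0.3, -1.5, -0.2]
grip_width: 0.0854
```

```bash
cat > chk.py <<'E'
from tri import *
def chk(tag,cams=('top','wrist'),zs=(.104,.124)):
    for n in cams:
        s=snap(n,n[0]+tag)
        hsv=cv2.cvtColor(s['color'],cv2.COLOR_RGB2HSV)
        m=((hsv[...,1]<60)&(hsv[...,2]>150)).astype(np.uint8)
        if n=='wrist': m=((hsv[...,1]<40)&(hsv[...,2]>200)).astype(np.uint8)
        k,l,q,c=cv2.connectedComponentsWithStats(m)
        for i in range(1,k):
            if 200<q[i,4]<20000:
                u,v=c[i];d=s['depth'][int(v),int(u)];dia=2*np.sqrt(q[i,4]/np.pi)*d/f(s)
                p=dep(s,u,v)
                if abs(p[1])<.4 and .3<p[0]<.75 and .025<dia<.08: print(n,np.round(c[i],1),'dia',round(dia,4),'dep',np.round(p,4),[np.round(onz(s,u,v,z)[:2],4).tolist() for z in zs])
    st=env.read_state(); print(np.round(st['tcp_pos'],4),st['time_s'])
E
python3 -c "
from chk import *
chk('4',zs=(.124,.126))"
```

```text
top [273.7 224.6] dia 0.051 dep [0.4606 0.1069 0.0808] [[0.46, 0.1036], [0.46, 0.1034]]
wrist [605.9  16.3] dia 0.0364 dep [0.6317 0.0121 0.1225] [[0.6304, 0.0119], [0.6286, 0.0116]]
wrist [308.  81.] dia 0.0294 dep [ 0.4153 -0.0024  0.0246] [[0.419, -0.009], [0.4191, -0.0091]]
wrist [323.9 200. ] dia 0.0557 dep [ 0.4216 -0.1028  0.125 ] [[0.4216, -0.1031], [0.4216, -0.1024]]
wrist [482.4 217.6] dia 0.0746 dep [ 0.6237 -0.19    0.0022] [[0.556, -0.1327], [0.5548, -0.1317]]
wrist [364.7 245. ] dia 0.0347 dep [ 0.4656 -0.2064  0.0176] [[0.4536, -0.1489], [0.4534, -0.1478]]
wrist [354.2 325.5] dia 0.0396 dep [ 0.4415 -0.2957  0.0594] [[0.4385, -0.2363], [0.4384, -0.2344]]
[ 0.4194 -0.1043  0.213 ] 9.85
```

View pics/w4.png

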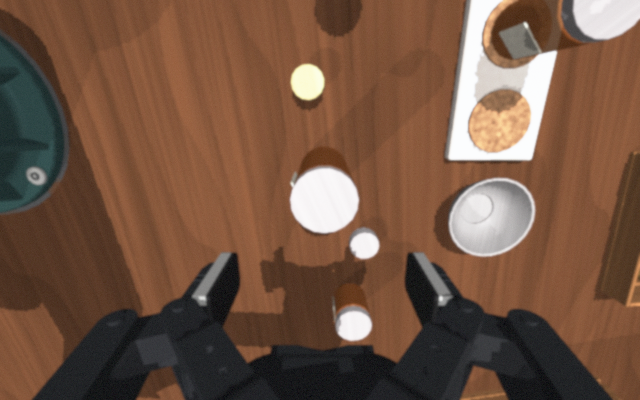

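View pics/t4.png

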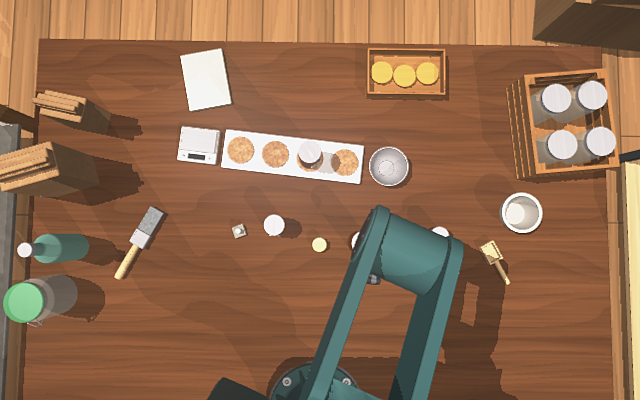

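jar_3 stands on the third mat ((310,153) in the top view), and the jar_4 lid is at (324,200) in the wrist view. I'll descend on jar_4.

Request:
{"fn": "apply_moves", "kwargs": {
  "series": [
    {"delta_pos": [0.15,0.05,-1.5],"angular": [0,0,0]},
    {"delta_pos": [0,0,-2.3],"angular": [0,0,0]},
    {"delta_pos": [0,0,-2.5],"angular": [0,0,0]},
    {"delta_pos": [0,0,-2.5],"angular": [0,0,0]},
    {"delta_pos": [0,0,-2.3],"angular": [0,0,0]},
    {"delta_pos": [0,0,-1.7],"angular": [0,0,0]},
    {"delta_pos": [0,0,-1],"angular": [0,0,0]},
    {"delta_pos": [0,0,-0.5],"angular": [0,0,0]},
    {"delta_pos": [0,0,0],"angular": [0,0,0]}
  ]
}}

```text
time_s: 10.75
tcp_pos: [0.4199, -0.1038, 0.0696]
ee_rot: [[-0.099, -0.001, 0.995], [-0.995, 0.0, -0.099], [-0.0, -1.0, -0.001]]
ft_force: [-0.1, 0.0, 0.6]
grip_width: 0.0858
```

Request:
{"fn": "apply_moves", "kwargs": {
  "series": [
    {"delta_pos": [0,0,0],"angular": [0,0,0]},
    {"delta_pos": [0,0,0],"angular": [0,0,0]},
    {"delta_pos": [0,0,0],"angular": [0,0,0]},
    {"delta_pos": [0,0,0],"angular": [0,0,0]},
    {"delta_pos": [0,0,0],"angular": [0,0,0]},
    {"delta_pos": [0,0,0],"angular": [0,0,0]},
    {"delta_pos": [0,0,0],"angular": [0,0,0]}
  ],
  "jaw": 5.0,
  "grip_force": 35
}}

```text
time_s: 11.45
tcp_pos: [0.4204, -0.1043, 0.0709]
ee_rot: [[-0.1, 0.002, 0.995], [-0.995, -0.001, -0.1], [0.001, -1.0, 0.002]]
ft_force: [-0.2, 0.3, 6.9]
grip_width: 0.0575
```

Request:
{"fn": "apply_moves", "kwargs": {
  "series": [
    {"delta_pos": [0,0,0.5],"angular": [0,0,0]},
    {"delta_pos": [0,0,1.5],"angular": [0,0,0]},
    {"delta_pos": [0,0,2],"angular": [0,0,0]},
    {"delta_pos": [0,0,1.5],"angular": [0,0,0]},
    {"delta_pos": [0,0,1],"angular": [0,0,0]},
    {"delta_pos": [0,0,0.5],"angular": [0,0,0]},
    {"delta_pos": [0,0,0],"angular": [0,0,0]}
  ]
}}

```text
time_s: 12.15
tcp_pos: [0.4197, -0.1041, 0.1404]
ee_rot: [[-0.1, 0.001, 0.995], [-0.995, -0.0, -0.1], [0.0, -1.0, 0.001]]
ft_force: [0.1, -0.6, -2.7]
grip_width: 0.0571
```

Request:
{"fn": "apply_moves", "kwargs": {
  "series": [
    {"delta_pos": [1.28,0.23,0],"angular": [0,0,0]},
    {"delta_pos": [2.56,0.46,0],"angular": [0,0,0]},
    {"delta_pos": [3.2,0.58,0],"angular": [0,0,0]},
    {"delta_pos": [3.2,0.58,0],"angular": [0,0,0]},
    {"delta_pos": [3.2,0.58,0],"angular": [0,0,0]},
    {"delta_pos": [3.2,0.58,0],"angular": [0,0,0]},
    {"delta_pos": [2.56,0.46,0],"angular": [0,0,0]},
    {"delta_pos": [1.28,0.23,0],"angular": [0,0,0]},
    {"delta_pos": [0,0,0],"angular": [0,0,0]},
    {"delta_pos": [0,0,0],"angular": [0,0,0]}
  ]
}}

```text
time_s: 13.15
tcp_pos: [0.6229, -0.0668, 0.139]
ee_rot: [[-0.1, -0.003, 0.995], [-0.995, 0.0, -0.1], [-0.0, -1.0, -0.003]]
ft_force: [-0.3, 0.6, -2.6]
grip_width: 0.0571
```

```bash
python3 - <<'E'
from h import *
st=env.read_state();print(st['tcp_pos'],st['ft_force'],st['grip_width'])
s=snap('side','s4')
E
```

```text
[ 0.6228793  -0.06675712  0.13897006] [-0.34823073  0.6111108  -2.58468295] 0.057065046404381266
```

View pics/s4.png

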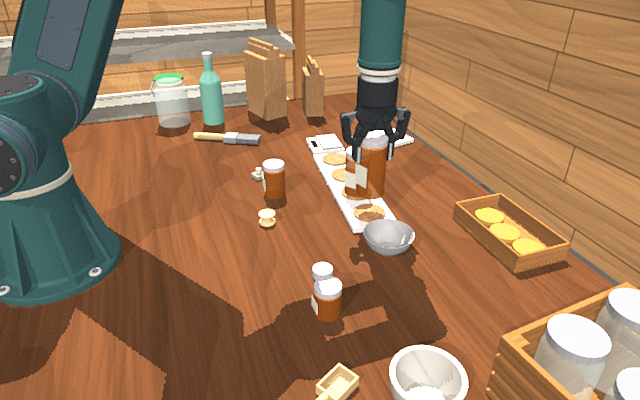

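jar_4 is above the fourth mat, clear of the bowl at (388,238). I'll lower it.

Request:
{"fn": "apply_moves", "kwargs": {
  "series": [
    {"delta_pos": [0.1,0,-0.5],"angular": [0,0,0]},
    {"delta_pos": [0,0,-1],"angular": [0,0,0]},
    {"delta_pos": [0,0,-1.2],"angular": [0,0,0]},
    {"delta_pos": [0,0,-0.9],"angular": [0,0,0]},
    {"delta_pos": [0,0,-0.5],"angular": [0,0,0]},
    {"delta_pos": [0,0,-0.2],"angular": [0,0,0]},
    {"delta_pos": [0,0,-0.1],"angular": [0,0,0]},
    {"delta_pos": [0,0,0],"angular": [0,0,0]},
    {"delta_pos": [0,0,0],"angular": [0,0,0]}
  ]
}}

```text
time_s: 14.1
tcp_pos: [0.6257, -0.067, 0.0964]
ee_rot: [[-0.1, 0.001, 0.995], [-0.995, -0.0, -0.1], [0.0, -1.0, 0.001]]
ft_force: [-1.0, -0.5, -1.9]
grip_width: 0.0573
```

Request:
{"fn": "apply_moves", "kwargs": {
  "series": [
    {"delta_pos": [-0.1,0,-0.15],"angular": [0,0,0]},
    {"delta_pos": [0,0,-0.15],"angular": [0,0,0]},
    {"delta_pos": [0,0,-0.1],"angular": [0,0,0]},
    {"delta_pos": [0,0,-0.1],"angular": [0,0,0]},
    {"delta_pos": [0,0,-0.05],"angular": [0,0,0]},
    {"delta_pos": [0,0,0],"angular": [0,0,0]},
    {"delta_pos": [0,0,0],"angular": [0,0,0]}
  ]
}}

```text
time_s: 14.8
tcp_pos: [0.6244, -0.067, 0.0909]
ee_rot: [[-0.1, 0.0, 0.995], [-0.995, -0.0, -0.1], [0.0, -1.0, 0.0]]
ft_force: [-0.9, -0.7, 5.3]
grip_width: 0.0571
```

Contact (5.3 N). I'll release and retreat.

Request:
{"fn": "apply_moves", "kwargs": {
  "series": [
    {"delta_pos": [0,0,0],"angular": [0,0,0]},
    {"delta_pos": [0,0,0],"angular": [0,0,0]},
    {"delta_pos": [0,0,0],"angular": [0,0,0]},
    {"delta_pos": [0,0,0],"angular": [0,0,0]},
    {"delta_pos": [0,0,0],"angular": [0,0,0]},
    {"delta_pos": [0,0,0],"angular": [0,0,0]}
  ],
  "jaw": 8.54
}}

```text
time_s: 15.4
tcp_pos: [0.6243, -0.067, 0.0904]
ee_rot: [[-0.1, -0.0, 0.995], [-0.995, 0.0, -0.1], [-0.0, -1.0, -0.0]]
ft_force: [0.2, 0.9, -0.3]
grip_width: 0.0857
```

Request:
{"fn": "apply_moves", "kwargs": {
  "series": [
    {"delta_pos": [0,0,1],"angular": [0,0,0]},
    {"delta_pos": [0,0,2],"angular": [0,0,0]},
    {"delta_pos": [0,0,3],"angular": [0,0,0]},
    {"delta_pos": [0,0,3],"angular": [0,0,0]},
    {"delta_pos": [0,0,2.5],"angular": [0,0,0]},
    {"delta_pos": [0,0,1],"angular": [0,0,0]},
    {"delta_pos": [0,0,0],"angular": [0,0,0]}
  ]
}}

```text
time_s: 16.1
tcp_pos: [0.6254, -0.0672, 0.2175]
ee_rot: [[-0.1, 0.004, 0.995], [-0.995, -0.001, -0.1], [0.0, -1.0, 0.004]]
ft_force: [0.1, 0.1, -0.8]
grip_width: 0.0853
```

Request:
{"fn": "apply_moves", "kwargs": {
  "series": [
    {"delta_pos": [-1.03,1.09,0],"angular": [0,0,0]},
    {"delta_pos": [-2.06,2.18,0],"angular": [0,0,0]},
    {"delta_pos": [-2.58,2.72,0],"angular": [0,0,0]},
    {"delta_pos": [-2.58,2.72,0],"angular": [0,0,0]},
    {"delta_pos": [-2.58,2.72,0],"angular": [0,0,0]},
    {"delta_pos": [-2.58,2.72,0],"angular": [0,0,0]},
    {"delta_pos": [-2.06,2.18,0],"angular": [0,0,0]},
    {"delta_pos": [-1.03,1.09,0],"angular": [0,0,0]},
    {"delta_pos": [0,0,0],"angular": [0,0,0]},
    {"delta_pos": [0,0,0],"angular": [0,0,0]}
  ]
}}

```text
time_s: 17.1
tcp_pos: [0.4595, 0.107, 0.2151]
ee_rot: [[-0.099, -0.0, 0.995], [-0.995, -0.001, -0.099], [0.001, -1.0, -0.0]]
ft_force: [0.6, 0.9, 0.1]
grip_width: 0.0857
```

```bash
python3 -c "
from chk import *
chk('5',zs=(.082,.124,.146))"
```

```text
top [439.1 235.9] dia 0.0471 dep [ 0.4392 -0.2958  0.0639] [[0.4393, -0.2908], [0.4395, -0.2791], [0.4396, -0.273]]
wrist [323.1 184.3] dia 0.0476 dep [0.462  0.1088 0.0805] [[0.462, 0.1092], [0.463, 0.1211], [0.4635, 0.1273]]
wrist [517.  265.2] dia 0.0489 dep [0.6332 0.026  0.1237] [[0.6626, -0.0027], [0.633, 0.0263], [0.6174, 0.0415]]
[0.4604 0.1066 0.2153] 17.2
```

View pics/w5.png

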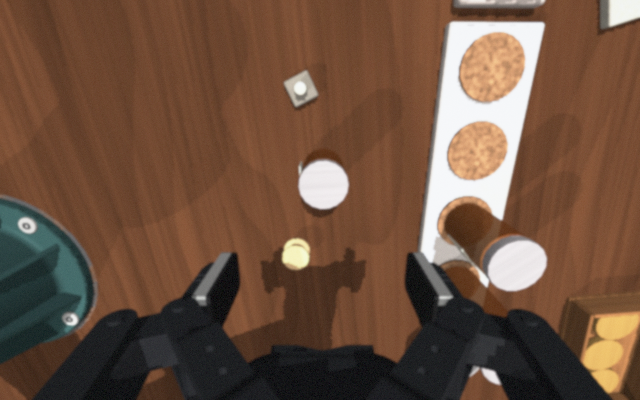

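View pics/t5.png

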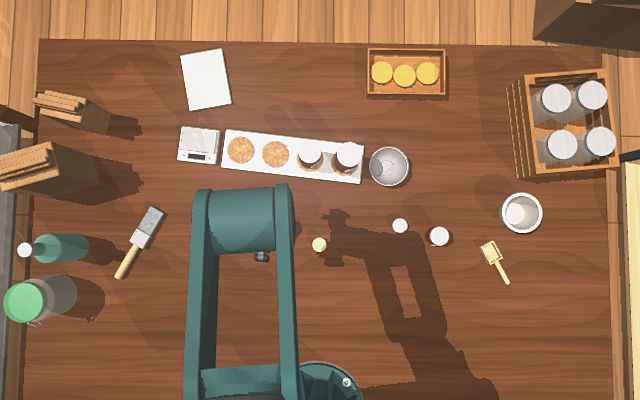

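Jars 3 and 4 stand on their mats (lids at (310,153) and (348,153) in the top view). The jar_2 lid is at (323,184) in the wrist view, under the gripper, so I'll descend.

Request:
{"fn": "apply_moves", "kwargs": {
  "series": [
    {"delta_pos": [0.05,0.05,-2],"angular": [0,0,0]},
    {"delta_pos": [0,0,-3],"angular": [0,0,0]},
    {"delta_pos": [0,0,-3],"angular": [0,0,0]},
    {"delta_pos": [0,0,-3],"angular": [0,0,0]},
    {"delta_pos": [0,0,-2.5],"angular": [0,0,0]},
    {"delta_pos": [0,0,-2.2],"angular": [0,0,0]},
    {"delta_pos": [0,0,-1.5],"angular": [0,0,0]},
    {"delta_pos": [0,0,-0.8],"angular": [0,0,0]},
    {"delta_pos": [0,0,-0.3],"angular": [0,0,0]},
    {"delta_pos": [0,0,0],"angular": [0,0,0]}
  ]
}}

```text
time_s: 18.2
tcp_pos: [0.4603, 0.1074, 0.0324]
ee_rot: [[-0.1, -0.0, 0.995], [-0.995, -0.0, -0.1], [0.0, -1.0, -0.0]]
ft_force: [-0.2, -0.4, 0.7]
grip_width: 0.0854
```

Request:
{"fn": "apply_moves", "kwargs": {
  "series": [
    {"delta_pos": [0,0,0],"angular": [0,0,0]},
    {"delta_pos": [0,0,0],"angular": [0,0,0]},
    {"delta_pos": [0,0,0],"angular": [0,0,0]},
    {"delta_pos": [0,0,0],"angular": [0,0,0]},
    {"delta_pos": [0,0,0],"angular": [0,0,0]},
    {"delta_pos": [0,0,0],"angular": [0,0,0]},
    {"delta_pos": [0,0,0],"angular": [0,0,0]}
  ],
  "jaw": 4.2,
  "grip_force": 30
}}

```text
time_s: 18.9
tcp_pos: [0.4605, 0.1078, 0.0333]
ee_rot: [[-0.1, 0.002, 0.995], [-0.995, 0.0, -0.1], [-0.0, -1.0, 0.002]]
ft_force: [-0.2, -0.0, 5.2]
grip_width: 0.0492
```

Request:
{"fn": "apply_moves", "kwargs": {
  "series": [
    {"delta_pos": [0,0,0.5],"angular": [0,0,0]},
    {"delta_pos": [0,0,1.5],"angular": [0,0,0]},
    {"delta_pos": [0,0,2],"angular": [0,0,0]},
    {"delta_pos": [0,0,2],"angular": [0,0,0]},
    {"delta_pos": [0,0,1],"angular": [0,0,0]},
    {"delta_pos": [0,0,0.5],"angular": [0,0,0]},
    {"delta_pos": [0,0,0],"angular": [0,0,0]}
  ]
}}

```text
time_s: 19.6
tcp_pos: [0.46, 0.1078, 0.1078]
ee_rot: [[-0.1, 0.001, 0.995], [-0.995, 0.0, -0.1], [-0.0, -1.0, 0.001]]
ft_force: [0.1, -0.2, -2.0]
grip_width: 0.0493
```

Request:
{"fn": "apply_moves", "kwargs": {
  "series": [
    {"delta_pos": [1.15,0,0],"angular": [0,0,0]},
    {"delta_pos": [2.3,0,0],"angular": [0,0,0]},
    {"delta_pos": [2.86,0.1,0],"angular": [0,0,0]},
    {"delta_pos": [2.86,0.1,0],"angular": [0,0,0]},
    {"delta_pos": [2.86,0.1,0],"angular": [0,0,0]},
    {"delta_pos": [2.86,0.1,0],"angular": [0,0,0]},
    {"delta_pos": [2.3,0.1,0],"angular": [0,0,0]},
    {"delta_pos": [1.15,0,0],"angular": [0,0,0]},
    {"delta_pos": [0,0,0],"angular": [0,0,0]},
    {"delta_pos": [0,0,0],"angular": [0,0,0]}
  ]
}}

```text
time_s: 20.6
tcp_pos: [0.6418, 0.1126, 0.1064]
ee_rot: [[-0.1, -0.003, 0.995], [-0.995, -0.0, -0.1], [0.0, -1.0, -0.003]]
ft_force: [-0.7, -0.1, -0.6]
grip_width: 0.0495
```

Request:
{"fn": "apply_moves", "kwargs": {
  "series": [
    {"delta_pos": [0,0,-0.5],"angular": [0,0,0]},
    {"delta_pos": [0,0,-1.2],"angular": [0,0,0]},
    {"delta_pos": [0,0,-1.3],"angular": [0,0,0]},
    {"delta_pos": [0,0,-1],"angular": [0,0,0]},
    {"delta_pos": [0,0,-0.5],"angular": [0,0,0]},
    {"delta_pos": [0,0,-0.2],"angular": [0,0,0]},
    {"delta_pos": [0,0,0],"angular": [0,0,0]},
    {"delta_pos": [0,0,0],"angular": [0,0,0]}
  ]
}}

```text
time_s: 21.4
tcp_pos: [0.6436, 0.1127, 0.0608]
ee_rot: [[-0.1, 0.001, 0.995], [-0.995, 0.0, -0.1], [-0.0, -1.0, 0.001]]
ft_force: [0.7, 1.3, -1.0]
grip_width: 0.0497
```

Contact is expected at 0.0533.

Request:
{"fn": "apply_moves", "kwargs": {
  "series": [
    {"delta_pos": [0,0,-0.25],"angular": [0,0,0]},
    {"delta_pos": [0,0,-0.2],"angular": [0,0,0]},
    {"delta_pos": [0,0,-0.1],"angular": [0,0,0]},
    {"delta_pos": [0,0,-0.1],"angular": [0,0,0]},
    {"delta_pos": [0,0,-0.05],"angular": [0,0,0]},
    {"delta_pos": [0,0,-0.05],"angular": [0,0,0]},
    {"delta_pos": [0,0,0],"angular": [0,0,0]},
    {"delta_pos": [0,0,0],"angular": [0,0,0]}
  ]
}}

```text
time_s: 22.2
tcp_pos: [0.6432, 0.1127, 0.0533]
ee_rot: [[-0.1, -0.0, 0.995], [-0.995, 0.0, -0.1], [-0.0, -1.0, -0.0]]
ft_force: [-1.8, -0.6, 3.9]
grip_width: 0.0493
```

Request:
{"fn": "apply_moves", "kwargs": {
  "series": [
    {"delta_pos": [0,0,0],"angular": [0,0,0]},
    {"delta_pos": [0,0,0],"angular": [0,0,0]},
    {"delta_pos": [0,0,0],"angular": [0,0,0]},
    {"delta_pos": [0,0,0],"angular": [0,0,0]},
    {"delta_pos": [0,0,0],"angular": [0,0,0]},
    {"delta_pos": [0,0,0],"angular": [0,0,0]}
  ],
  "jaw": 8.54
}}

```text
time_s: 22.8
tcp_pos: [0.6432, 0.1127, 0.0529]
ee_rot: [[-0.1, -0.0, 0.995], [-0.995, 0.0, -0.1], [-0.0, -1.0, -0.0]]
ft_force: [-0.8, 0.1, -0.3]
grip_width: 0.0854
```

Request:
{"fn": "apply_moves", "kwargs": {
  "series": [
    {"delta_pos": [0,0,1],"angular": [0,0,0]},
    {"delta_pos": [0,0,2],"angular": [0,0,0]},
    {"delta_pos": [0,0,3],"angular": [0,0,0]},
    {"delta_pos": [0,0,3],"angular": [0,0,0]},
    {"delta_pos": [0,0,3],"angular": [0,0,0]},
    {"delta_pos": [0,0,2.5],"angular": [0,0,0]},
    {"delta_pos": [0,0,1.5],"angular": [0,0,0]},
    {"delta_pos": [0,0,0.5],"angular": [0,0,0]},
    {"delta_pos": [0,0,0],"angular": [0,0,0]}
  ]
}}

```text
time_s: 23.7
tcp_pos: [0.6436, 0.1128, 0.2191]
ee_rot: [[-0.1, 0.002, 0.995], [-0.995, 0.0, -0.1], [-0.0, -1.0, 0.002]]
ft_force: [0.2, 0.9, -0.1]
grip_width: 0.0852
```

Request:
{"fn": "apply_moves", "kwargs": {
  "series": [
    {"delta_pos": [-1,-2,0],"angular": [0,0,0]},
    {"delta_pos": [-1.8,-3.6,0],"angular": [0,0,0]},
    {"delta_pos": [-2.2,-4.4,0],"angular": [0,0,0]},
    {"delta_pos": [-2.2,-4.4,0],"angular": [0,0,0]},
    {"delta_pos": [-2.2,-4.4,0],"angular": [0,0,0]},
    {"delta_pos": [-2.2,-4.4,0],"angular": [0,0,0]},
    {"delta_pos": [-2.2,-4.4,0],"angular": [0,0,0]},
    {"delta_pos": [-2.2,-4.4,0],"angular": [0,0,0]},
    {"delta_pos": [-2.0,-4.2,0],"angular": [0,0,0]},
    {"delta_pos": [-1.6,-3.2,0],"angular": [0,0,0]},
    {"delta_pos": [-0.8,-1.6,0],"angular": [0,0,0]},
    {"delta_pos": [0,0,0],"angular": [0,0,0]}
  ]
}}

```text
time_s: 24.9
tcp_pos: [0.4375, -0.299, 0.2168]
ee_rot: [[-0.103, -0.002, 0.995], [-0.995, 0.001, -0.103], [-0.001, -1.0, -0.002]]
ft_force: [-0.4, 1.0, 0.7]
grip_width: 0.0854
```

```bash
python3 -c "
from chk import *
chk('6',zs=(.06,.102,.124,.146))"
```

```text
top [439.1 235.9] dia 0.0473 dep [ 0.4392 -0.2973  0.0586] [[0.4392, -0.2969], [0.4394, -0.2852], [0.4395, -0.2791], [0.4396, -0.273]]
wrist [337.8  90. ] dia 0.0395 dep [ 0.4652 -0.2071  0.016 ] [[0.4629, -0.2084], [0.4607, -0.2097], [0.4595, -0.2104], [0.4583, -0.2111]]
wrist [323.6 178.6] dia 0.0458 dep [ 0.4403 -0.2954  0.059 ] [[0.4403, -0.2952], [0.4413, -0.2843], [0.4418, -0.2786], [0.4423, -0.2729]]
[ 0.4386 -0.2967  0.217 ] 25.0
```

View pics/w6.png

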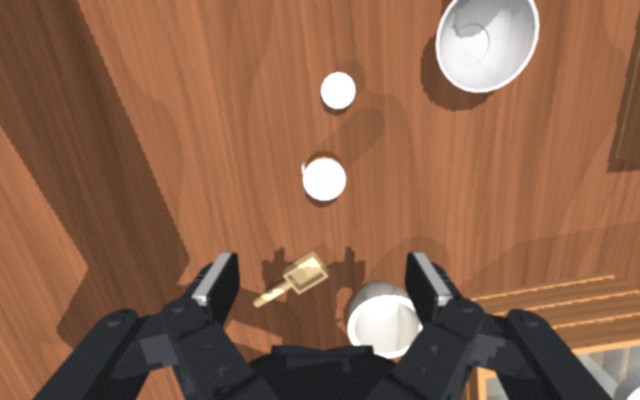

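View pics/t6.png

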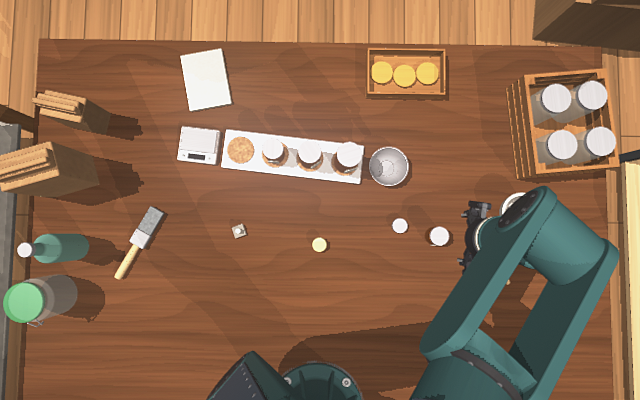

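Jars 2, 3 and 4 are on their mats. The jar_1 lid is at (323,179) in the wrist view, well centred, so I'll descend on it.

Request:
{"fn": "apply_moves", "kwargs": {
  "series": [
    {"delta_pos": [0.05,0,-2],"angular": [0,0,0]},
    {"delta_pos": [0,0,-3],"angular": [0,0,0]},
    {"delta_pos": [0,0,-3],"angular": [0,0,0]},
    {"delta_pos": [0,0,-3],"angular": [0,0,0]},
    {"delta_pos": [0,0,-3],"angular": [0,0,0]},
    {"delta_pos": [0,0,-2.5],"angular": [0,0,0]},
    {"delta_pos": [0,0,-1.7],"angular": [0,0,0]},
    {"delta_pos": [0,0,-1],"angular": [0,0,0]},
    {"delta_pos": [0,0,-0.5],"angular": [0,0,0]},
    {"delta_pos": [0,0,-0.2],"angular": [0,0,0]},
    {"delta_pos": [0,0,0],"angular": [0,0,0]}
  ]
}}

```text
time_s: 26.1
tcp_pos: [0.4402, -0.2973, 0.0194]
ee_rot: [[-0.099, 0.001, 0.995], [-0.995, -0.0, -0.099], [0.0, -1.0, 0.001]]
ft_force: [-0.0, -0.6, 0.9]
grip_width: 0.0853
```

Request:
{"fn": "apply_moves", "kwargs": {
  "series": [
    {"delta_pos": [0,0,0],"angular": [0,0,0]},
    {"delta_pos": [0,0,0],"angular": [0,0,0]},
    {"delta_pos": [0,0,0],"angular": [0,0,0]},
    {"delta_pos": [0,0,0],"angular": [0,0,0]},
    {"delta_pos": [0,0,0],"angular": [0,0,0]},
    {"delta_pos": [0,0,0],"angular": [0,0,0]},
    {"delta_pos": [0,0,0],"angular": [0,0,0]}
  ],
  "jaw": 3.8,
  "grip_force": 30
}}

```text
time_s: 26.8
tcp_pos: [0.44, -0.2976, 0.0197]
ee_rot: [[-0.1, 0.001, 0.995], [-0.995, -0.001, -0.1], [0.001, -1.0, 0.001]]
ft_force: [-0.5, 0.3, 6.4]
grip_width: 0.0452
```

Request:
{"fn": "apply_moves", "kwargs": {
  "series": [
    {"delta_pos": [0,0,0.5],"angular": [0,0,0]},
    {"delta_pos": [0,0,1.5],"angular": [0,0,0]},
    {"delta_pos": [0,0,2],"angular": [0,0,0]},
    {"delta_pos": [0,0,3],"angular": [0,0,0]},
    {"delta_pos": [0,0,3],"angular": [0,0,0]},
    {"delta_pos": [0,0,3],"angular": [0,0,0]},
    {"delta_pos": [0,0,3],"angular": [0,0,0]},
    {"delta_pos": [0,0,2],"angular": [0,0,0]},
    {"delta_pos": [0,0,1],"angular": [0,0,0]},
    {"delta_pos": [0,0,0],"angular": [0,0,0]}
  ]
}}

```text
time_s: 27.8
tcp_pos: [0.4402, -0.2977, 0.2102]
ee_rot: [[-0.1, 0.002, 0.995], [-0.995, -0.002, -0.1], [0.002, -1.0, 0.002]]
ft_force: [0.2, 0.0, -1.8]
grip_width: 0.0457
```

Request:
{"fn": "apply_moves", "kwargs": {
  "series": [
    {"delta_pos": [0,1.5,0],"angular": [0,0,0]},
    {"delta_pos": [0,3,0],"angular": [0,0,0]},
    {"delta_pos": [0,4,0],"angular": [0,0,0]},
    {"delta_pos": [0,4,0],"angular": [0,0,0]},
    {"delta_pos": [0,4,0],"angular": [0,0,0]},
    {"delta_pos": [0,4,0],"angular": [0,0,0]},
    {"delta_pos": [0,4,0],"angular": [0,0,0]},
    {"delta_pos": [0,4,0],"angular": [0,0,0]},
    {"delta_pos": [0,4,0],"angular": [0,0,0]},
    {"delta_pos": [0,4,0],"angular": [0,0,0]},
    {"delta_pos": [0,3,0],"angular": [0,0,0]},
    {"delta_pos": [0,1.5,0],"angular": [0,0,0]}
  ]
}}

```text
time_s: 29.0
tcp_pos: [0.4372, 0.1156, 0.2073]
ee_rot: [[-0.098, -0.004, 0.995], [-0.995, 0.001, -0.098], [-0.0, -1.0, -0.004]]
ft_force: [0.1, -1.0, -1.4]
grip_width: 0.0453
```

Request:
{"fn": "apply_moves", "kwargs": {
  "series": [
    {"delta_pos": [1.4,0.5,0],"angular": [0,0,0]},
    {"delta_pos": [2.6,1.1,0],"angular": [0,0,0]},
    {"delta_pos": [3.4,1.4,0],"angular": [0,0,0]},
    {"delta_pos": [3.4,1.4,0],"angular": [0,0,0]},
    {"delta_pos": [3.4,1.4,0],"angular": [0,0,0]},
    {"delta_pos": [3.4,1.4,0],"angular": [0,0,0]},
    {"delta_pos": [2.4,1.1,0],"angular": [0,0,0]},
    {"delta_pos": [1.2,0.5,0],"angular": [0,0,0]},
    {"delta_pos": [0,0,0],"angular": [0,0,0]},
    {"delta_pos": [0,0,0],"angular": [0,0,0]}
  ]
}}

```text
time_s: 30.0
tcp_pos: [0.6508, 0.2002, 0.2074]
ee_rot: [[-0.1, -0.003, 0.995], [-0.995, -0.001, -0.1], [0.001, -1.0, -0.003]]
ft_force: [-0.5, -0.6, -0.8]
grip_width: 0.0449
```

```bash
python3 - <<'E'
from h import *
st=env.read_state();print(st['tcp_pos'],st['ft_force'],st['grip_width'])
s=snap('side','s7')
E
```

```text
[0.65078106 0.2001669  0.20736034] [-0.45277112 -0.60045828 -0.81811831] 0.04493498186387509
```

View pics/s7.png

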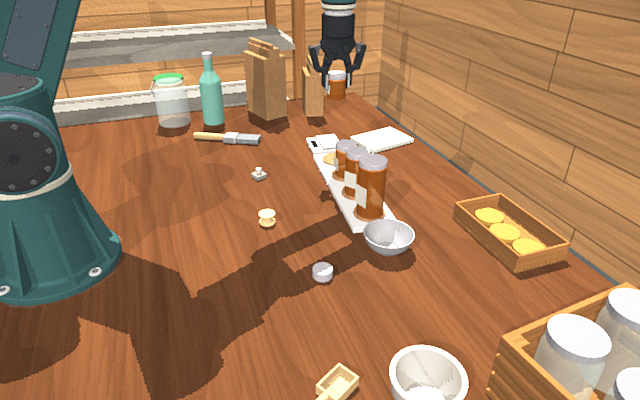

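jar_1 is held at (337,84), above the first mat next to the scale. I'll lower it; contact is expected at z of about 0.040.

Request:
{"fn": "apply_moves", "kwargs": {
  "series": [
    {"delta_pos": [0.1,0.03,-1],"angular": [0,0,0]},
    {"delta_pos": [0,0,-2],"angular": [0,0,0]},
    {"delta_pos": [0,0,-2.5],"angular": [0,0,0]},
    {"delta_pos": [0,0,-2.5],"angular": [0,0,0]},
    {"delta_pos": [0,0,-2.5],"angular": [0,0,0]},
    {"delta_pos": [0,0,-2.2],"angular": [0,0,0]},
    {"delta_pos": [0,0,-1.5],"angular": [0,0,0]},
    {"delta_pos": [0,0,-1],"angular": [0,0,0]},
    {"delta_pos": [0,0,-0.5],"angular": [0,0,0]},
    {"delta_pos": [0,0,-0.2],"angular": [0,0,0]},
    {"delta_pos": [0,0,0],"angular": [0,0,0]},
    {"delta_pos": [0,0,0],"angular": [0,0,0]}
  ]
}}

```text
time_s: 31.25
tcp_pos: [0.6534, 0.2012, 0.0509]
ee_rot: [[-0.1, 0.002, 0.995], [-0.995, 0.0, -0.1], [-0.001, -1.0, 0.001]]
ft_force: [0.5, 0.1, -1.3]
grip_width: 0.0457
```

Request:
{"fn": "apply_moves", "kwargs": {
  "series": [
    {"delta_pos": [-0.06,-0.04,-0.3],"angular": [0,0,0]},
    {"delta_pos": [0,0,-0.3],"angular": [0,0,0]},
    {"delta_pos": [0,0,-0.2],"angular": [0,0,0]},
    {"delta_pos": [0,0,-0.1],"angular": [0,0,0]},
    {"delta_pos": [0,0,-0.1],"angular": [0,0,0]},
    {"delta_pos": [0,0,0],"angular": [0,0,0]},
    {"delta_pos": [0,0,0],"angular": [0,0,0]}
  ]
}}

```text
time_s: 31.95
tcp_pos: [0.6521, 0.2006, 0.04]
ee_rot: [[-0.1, -0.0, 0.995], [-0.995, 0.0, -0.1], [0.0, -1.0, -0.0]]
ft_force: [0.5, -0.8, -0.5]
grip_width: 0.0455
```

Request:
{"fn": "apply_moves", "kwargs": {
  "series": [
    {"delta_pos": [0,0,-0.05],"angular": [0,0,0]},
    {"delta_pos": [0,0,-0.03],"angular": [0,0,0]},
    {"delta_pos": [0,0,0],"angular": [0,0,0]}
  ]
}}

```text
time_s: 32.25
tcp_pos: [0.6522, 0.2006, 0.0397]
ee_rot: [[-0.1, 0.0, 0.995], [-0.995, 0.0, -0.1], [-0.0, -1.0, 0.0]]
ft_force: [-0.6, 0.1, 5.2]
grip_width: 0.0452
```

Contact. I'll release, rise and back off so the cameras can see the row.

Request:
{"fn": "apply_moves", "kwargs": {
  "series": [
    {"delta_pos": [0,0,0],"angular": [0,0,0]},
    {"delta_pos": [0,0,0],"angular": [0,0,0]},
    {"delta_pos": [0,0,0],"angular": [0,0,0]},
    {"delta_pos": [0,0,0],"angular": [0,0,0]},
    {"delta_pos": [0,0,0],"angular": [0,0,0]},
    {"delta_pos": [0,0,0],"angular": [0,0,0]}
  ],
  "jaw": 8.54
}}

```text
time_s: 32.85
tcp_pos: [0.6521, 0.2006, 0.0391]
ee_rot: [[-0.1, -0.0, 0.995], [-0.995, 0.0, -0.1], [0.0, -1.0, -0.0]]
ft_force: [-0.7, 0.1, -0.1]
grip_width: 0.0852
```

Request:
{"fn": "apply_moves", "kwargs": {
  "series": [
    {"delta_pos": [0,0,1],"angular": [0,0,0]},
    {"delta_pos": [0,0,2],"angular": [0,0,0]},
    {"delta_pos": [0,0,3],"angular": [0,0,0]},
    {"delta_pos": [0,0,4],"angular": [0,0,0]},
    {"delta_pos": [0,0,4],"angular": [0,0,0]},
    {"delta_pos": [0,0,4],"angular": [0,0,0]},
    {"delta_pos": [0,0,3],"angular": [0,0,0]},
    {"delta_pos": [0,0,1.5],"angular": [0,0,0]},
    {"delta_pos": [0,0,0],"angular": [0,0,0]}
  ]
}}

```text
time_s: 33.75
tcp_pos: [0.6538, 0.201, 0.2684]
ee_rot: [[-0.1, 0.007, 0.995], [-0.995, 0.001, -0.1], [-0.002, -1.0, 0.006]]
ft_force: [-0.1, -0.8, -0.8]
grip_width: 0.0853
```

Request:
{"fn": "apply_moves", "kwargs": {
  "series": [
    {"delta_pos": [-1,0,0],"angular": [0,0,0]},
    {"delta_pos": [-2,0,0],"angular": [0,0,0]},
    {"delta_pos": [-3,0,0],"angular": [0,0,0]},
    {"delta_pos": [-3,0,0],"angular": [0,0,0]},
    {"delta_pos": [-3,0,0],"angular": [0,0,0]},
    {"delta_pos": [-3,0,0],"angular": [0,0,0]},
    {"delta_pos": [-2,0,0],"angular": [0,0,0]},
    {"delta_pos": [-1,0,0],"angular": [0,0,0]},
    {"delta_pos": [0,0,0],"angular": [0,0,0]},
    {"delta_pos": [0,0,0],"angular": [0,0,0]}
  ]
}}

```text
time_s: 34.75
tcp_pos: [0.4725, 0.2006, 0.2638]
ee_rot: [[-0.1, 0.0, 0.995], [-0.995, -0.0, -0.1], [0.0, -1.0, 0.0]]
ft_force: [0.1, 0.9, 0.3]
grip_width: 0.0854
```

```bash
python3 - <<'E'
from h import *
t=snap('top','t8');snap('side','s8');w=snap('wrist','w8')
print(env.read_state()['tcp_pos'],env.read_state()['time_s'])
mats=[(.652,.201),(.643,.112),(.634,.023),(.624,-.067)]
for n,s in (('top',t),('wrist',w)):
  V,U=np.mgrid[0:400,0:640]; E=s['extrinsics']; d=s['depth']; F=f(s)
  P=np.stack([(U-s['cx'])/F*d,-(V-s['cy'])/F*d,-d],-1)@E[:3,:3].T+E[:3,3]
  hsv=cv2.cvtColor(s['color'],cv2.COLOR_RGB2HSV)
  for (x,y),h in zip(mats,(.08,.102,.124,.146)):
    m=(abs(P[...,2]-h)<.012)&(np.hypot(P[...,0]-x,P[...,1]-y)<.045)&(hsv[...,2]>150)&(hsv[...,1]<60)
    if m.sum()<30: print(n,h,'none'); continue
    v,u=np.nonzero(m); (cu,cv),r=cv2.minEnclosingCircle(np.stack([u,v],1).astype(np.float32))
    p=onz(s,u.mean(),v.mean(),h); print(n,h,m.sum(),'top z',round(np.median(P[m][:,2]),4),np.round(p[:2],4),'err',np.round(p[:2]-[x,y],4),'dia',round(2*np.sqrt(m.sum()/np.pi)*d[m].mean()/F,4))
a=cv2.imread('pics/t8.png')[110:200,160:420];cv2.imwrite('pics/t8z.png',cv2.resize(a,None,fx=3,fy=3,interpolation=3))
E
```

```text
[0.47317729 0.20061776 0.26399589] 34.9
top 0.08 268 top z 0.0793 [0.651  0.2003] err [-0.001  -0.0007] dia 0.045
top 0.102 331 top z 0.1012 [0.6419 0.1123] err [-0.0011  0.0003] dia 0.0491
top 0.124 404 top z 0.1235 [0.6322 0.0241] err [-0.0018  0.0011] dia 0.0531
top 0.146 487 top z 0.1455 [ 0.6236 -0.0671] err [-0.0004 -0.0001] dia 0.0571
wrist 0.08 1230 top z 0.079 [0.6512 0.2023] err [-0.0008  0.0013] dia 0.0451
wrist 0.102 1291 top z 0.1009 [0.6423 0.1144] err [-0.0007  0.0024] dia 0.0472
wrist 0.124 265 top z 0.1228 [0.6447 0.0409] err [0.0107 0.0179] dia 0.0215
wrist 0.146 667 top z 0.1451 [ 0.635  -0.0632] err [0.011  0.0038] dia 0.0354
```

View pics/t8z.png

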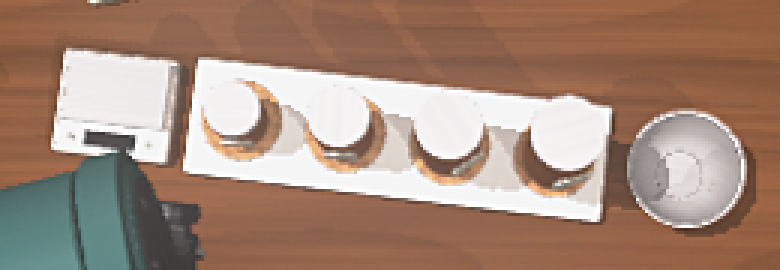

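View pics/s8.png

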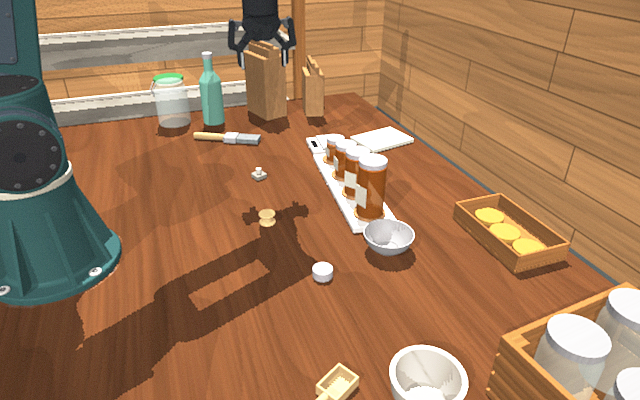

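View pics/w8.png

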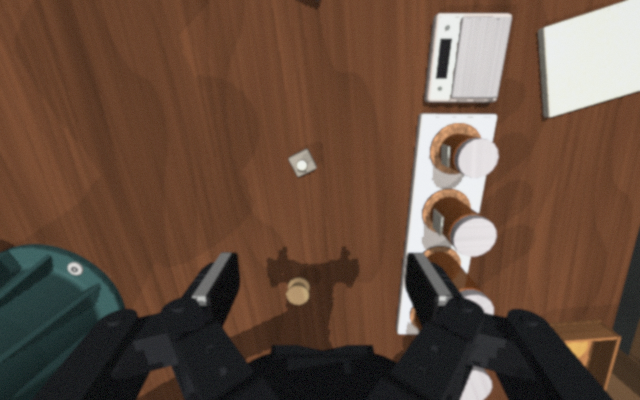

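All four jars stand upright on their mats in rising order from the scale, and the top view puts each within about 2 mm of its mat's centre. The arm is clear, so I'll hand in.

```bash
python3 -c "
from station import env
print(env.hand_in()); print(env.read_state()['time_s'])"
```

```text
the job is handed in; nothing more can be done
None
the job is handed in; nothing more can be done
```

The four jars are on the mats in height order, jar_1 next to the scale, then jar_2 and jar_3, with jar_4 at the bowl end. I handed the job in at about 35 s, with the gripper open and clear of the row. Nothing was knocked over, and the strongest force in the readings I took was about 7 N.

- **Top camera:** each jar is within about 2 mm of its mat's centre. Lid heights read 79, 101, 123.5 and 145.5 mm, against 80, 102, 124 and 146 mm expected.
- **Wrist camera:** jars 1 and 2 agree to about 2.5 mm. Its figures for jars 3 and 4 were off by 11–21 mm because the gripper finger hid part of their lids, so I set them aside; these two centres rest on the top view alone.
- **Calibration:** the first two-view measurements put the mat tops at about 17 mm and three of the lids about 2 mm low. jar_1 read 7 mm low because another lid overlapped it in the side view. I used the stated heights, and contact on setting down matched them.

One move call was refused for a missing field and moved nothing.

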